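# Pull the egg tub home into the sprung dock

### The arm

A 7-joint arm with a two-finger parallel gripper is mounted at the origin on the work surface. World frame = base frame: x ahead of the robot, y to its left, z up, the work surface at z = 0. Lengths are in m, angles in degrees, forces in N, time in s.
With the tool pointing down it reaches from about 0.425 to 0.875 m from the base axis. Payload 4.7 kg.
Tool frame: the origin (TCP) lies midway between the tips of the shut fingers; the grasp point (between the pads) lies 19 mm behind it; z points along the fingers, x is the direction in which the jaws open and shut, and the axes are right-handed (so a half turn about z gives the same grasp; the last joint's range is limited). The gripper opens to 87 mm and grips with 3 to 60 N. Pads are 19 mm wide; open, the fingers measure 117 mm over their backs; the gripper's body (75 mm by 190 mm) begins 51 mm behind the grasp point.
Start: joints at [-69.093, 18.392, -4.016, 83.108, 1.295, 78.541, -3.26], TCP at [0.223, 0.61, 0.223] pointing down, gripper open.
Joint ranges: [-163.93, 163.93], [-17.29, 119.83], [-79.2, 71.16], [3.27, 140.29], [-89.18, 269.18], [5.43, 117.66], [-154.24, 154.24]. Speed limits (degrees/s): [147.25, 147.25, 180, 180, 180, 180, 180].

### API

Orientations are given as [roll, pitch, yaw] about the fixed x, y, z axes, in that order (R = Rz(yaw) Ry(pitch) Rx(roll)).
In Python, from cell import telemetry, optics, env gives the robot as it stands.
- The arm moves only by the tool arm_command, never from a script. Its arguments are lists of equal length, an entry for each row: "translation": the shift along the tool's x, y, z in cm, a list of three; "twist": the turn about the tool's z in degrees. In form: {"translation": [[x, y, z], ...], "twist": [twist, ...]}. A call has 1 to 10 rows; each row shifts and turns the pose as measured when the row begins, along the tool's axes as they then stand; what a row does not reach is not made up. A row lasts 1/8 s, in which the tool goes at most 62.5 mm and 10.7 degrees, less where a joint would pass 70% of its speed; a pose out of reach is approached as far as the arm can. A call is refused whole if a number of a shift passes 6.25 or a number of a turn 10.7, either way. A call with a gripper value outside its range is refused whole. "grip" is the opening in per cent of the stroke, from 0 (shut) to 100 (fully open), set as the call begins (left out, the last holds). The fingers move at their own pace and stop on an object; "force" is the grip in N (left out, the last holds). Time passes only in rows, so rows that do not move let the fingers close. It gives the time, the measured TCP pose, the force and the opening at its end, in the units of the state.
- telemetry.get_obs(): the state, without advancing time (a new reading comes with each control period).
- optics.read_camera(name): name is "scene" or "top" or "wrist"; returns a dict with "img" (400x640x3 uint8, blue, green, red), "fx", "fy", "cx", "cy" (pixels), "extrinsics" (4x4, takes a point from camera to world coordinates); the wrist camera has in their place "hand_eye" (4x4, takes a point from camera to tool coordinates, whose origin is the TCP and whose axes are the tool frame's). Camera axes: x right, y up, looking along -z (the intrinsics and any distortion apply to the point x, -y, -z); pixel columns grow to the right and rows downward; lengths in m; the calibration is good to about 2 mm. A picture is of the moment at which its call begins: read the wrist's pose just before it. There is no depth.
- env.sign_off(): hands the job in, once; it reports no verdict.
The state is a dict: "time_s": time; "qpos": joint angles; "joint_velocities": joint speeds; "effort": joint torques, N m; "tool_pos": TCP position; "tool_rot": TCP orientation; "force": force on the tool from outside, world axes, zero at the start; "wrist_torque": the same for the moment, N m; "grip_width": finger opening in m.
Only numpy, scipy, OpenCV 4.12 (cv2) and the standard library are available. Lean on these libraries where they do the work, as an engineer would, in place of code of your own. Each camera call takes 0.05 s, during which the arm holds its last target. There are 200 camera calls.

### The job

In a chocolate studio, bring the white tub with its two chocolate eggs into the decorating dock: hook a fingertip behind the tub's far lip and drag the tub flat along the worktop towards the robot (nudge it into line with the dock first if it stands off to one side), between the fences and against the sprung bumper, until both spring catches have snapped in behind it and hold it. Pull gently, feeling for the bumper: the tub must not be rammed, lifted or tipped, both eggs stay standing in it, and the spray can, bowl and scraper stay where they are. Let go at the end.

Things in the scene. Friction and masses are not known exactly. Their poses are not given: they have to be found in the camera images.
- tub: Loose white plastic tub, 108 mm (its x) by 160 mm (its y) over the walls, 60 mm high, walls 4 mm; a lip 8 mm wide, 6 mm thick runs round the top outside. Origin: centre of its underside, z up, +x to its far side, within 0.2 rad of the dock's +x. About 0.75 kg with two eggs; drags with 2 to 6 N. It cracks if pushed with more than 18 N. Starts 176 to 193 mm from the dock's origin.
- far_lip (a point): Middle of the outer top edge of the tub's far lip: 62 mm along the tub's +x from its origin, 60 mm up. Below the lip the far wall lies 8 mm further in. The space behind it is free at the start.
- dock: Fixed dock on the worktop, an open aluminium U without a floor. Origin on the worktop on the lane's centre line, halfway along; +x points along the lane to its mouth, away from the robot, z up. Steel tracks carry the U frame (fences, bumper, catches), which was set anywhere from 0 to 30 mm along +x. This offset is NOT measured; find it by feel. The frame does not shift when pushed.
- dock_lane (a point): A point of the dock 40 mm above its origin. The face of the black rubber bumper (130 mm wide, 28 to 52 mm up) lies at x = -100 mm plus the offset in the dock's frame. The bumper yields to -x against a 3.5 N/mm spring, 8 mm at most. The catches snap in once the tub has pressed it back 2 to 3 mm: the tub's origin then rests at about x = -47 mm plus the offset.
- dock_mouth (a point): A fixed point of the dock on the centre line, 62 mm along x from its origin, on the worktop. With the frame at offset 0 the flared mouth ends here, about 186 mm wide, narrowing to 166 mm at x = 44 mm (3 mm play each side of the tub). Fences 40 mm high, below the tub's lip. Passing the catches adds 2 to 4 N of drag.
- catch_left (a joint): Angle of the left (dock's +y) spring catch, a steel leaf 35 mm long at 15 to 37 mm height, hinged at the mouth end of the fence: 0 = sprung in, its tip about 10 mm inside the lane (as at the start, and again when it has snapped in behind the tub's far wall); 0.1 to 0.5 rad = pushed aside by the tub going past.
- catch_right (a joint): The same for the right (dock's -y) catch, also positive when pushed aside.
- egg1: Dark red chocolate egg with a flat foot, 50 mm across, 65 mm high, standing loose in the tub on the tub's +y side; origin at the centre of its foot, z up.
- egg2: Yellow chocolate egg, same size, standing loose in the tub on the tub's -y side.
- spray_can: Bystander: aluminium can, 52 mm across, 150 mm high, to the left of the work; origin under its centre.
- bowl: Bystander: steel bowl, 110 mm across, 50 mm high, to the right; origin under its centre.
- scraper: Bystander: flat steel scraper with a wooden handle bar, about 100 x 115 mm, 20 mm high, far left; origin under the handle bar.

How it is judged:
By the outcome, as a careful person would: the job done as asked, in the order asked, and still so for the second after the job is handed in, with the robot touching nothing.
It also fails if it takes over 69 s, if anything falls off the work surface, if the arm or the gripper's body presses on something with over 40 N, if the wrist force passes 120 N, or if a joint passes its speed limit or range.

## Working session

There is one attempt and no reset: what is moved stays moved. The work goes in short steps, Python scripts to look and compute and a tool call to move; the robot and the scene stay as the last step left them, time stands still between calls to the robot, and variables do not carry over. Pictures are saved under pics/ and viewed, about 8 in all and at most 12, crops included, and the job is handed in when it is done.

Besides the shell and the picture viewer there is one more tool, called after "Request:" by a JSON object that holds its "fn" and its "kwargs". arm_command: Moves the arm, as the interface text tells. Its arguments: {"type":"object","properties":{"translation":{"type":"array","items":{"type":"array","items":{"type":"number"}}},"twist":{"type":"array","items":{"type":"number"}},"grip":{"type":"number"},"force":{"type":"number"}},"required":["translation","twist"]}

```bash
ls; mkdir -p pics
python3 - <<'E'
from cell import telemetry, optics, env
import cv2,numpy as np
o=telemetry.get_obs(); print(o)
for n in("top","scene"):
    c=optics.read_camera(n); cv2.imwrite(f"pics/{n}0.png",c["img"]); print(n,c["fx"],c["fy"],c["cx"],c["cy"],{k:v for k,v in c.items() if k not in("img",)})
E
```

```text
pics
{'time_s': 0.0, 'qpos': array([-69.09268311,  18.43899201,  -4.01571032,  83.17221029,
         1.29536781,  78.53944442,  -3.26102958]), 'joint_velocities': array([-0.04360055, -0.10772407,  0.01146743, -0.02159589, -0.10778101,
       -0.10915518, -0.04001037]), 'effort': array([-3.94830695e-04, -4.91292679e+01, -4.03837385e-01, -3.12530637e+01,
       -6.37247809e-02,  4.39531286e-02,  1.72522869e-04]), 'tool_pos': array([0.22324025, 0.60990429, 0.22148587]), 'tool_rot': array([1.79994148e+02, 1.05388288e-01, 6.99015813e+01]), 'force': array([ 0.10908248, -1.05842399, -0.08590779]), 'wrist_torque': array([-0.00943178,  0.04468611,  0.00506667]), 'grip_width': 0.0870725528036949}
top 472.8701822491945 472.8701822491945 317.1738599381663 201.8091486492338 {'fx': 472.8701822491945, 'fy': 472.8701822491945, 'cx': 317.1738599381663, 'cy': 201.8091486492338, 'extrinsics': array([[-0.00524671,  0.98787952, -0.15513391,  0.36916604],
       [-0.99992996, -0.00353711,  0.01129417,  0.00794194],
       [ 0.01060856,  0.1551823 ,  0.98782889,  1.28340579],
       [ 0.        ,  0.        ,  0.        ,  1.        ]])}
scene 397.15737535211423 397.15737535211423 316.71946993337315 197.10386431433568 {'fx': 397.15737535211423, 'fy': 397.15737535211423, 'cx': 316.71946993337315, 'cy': 197.10386431433568, 'extrinsics': array([[ 0.32935748, -0.80912468,  0.48666303,  1.15624537],
       [ 0.94413667,  0.27600368, -0.18007755, -0.23184448],
       [ 0.0113844 ,  0.5187863 ,  0.85482815,  1.08722847],
       [ 0.        ,  0.        ,  0.        ,  1.        ]])}
```

View pics/top0.png

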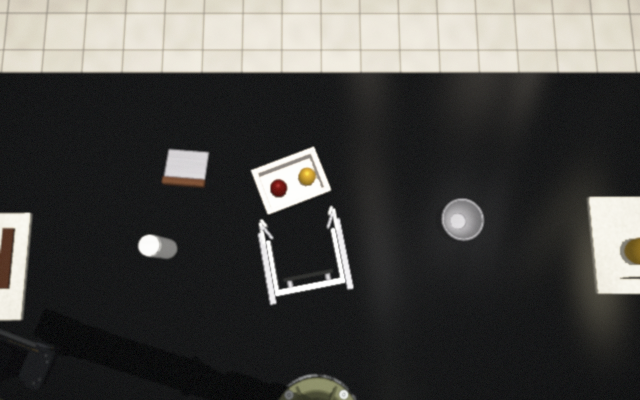

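View pics/scene0.png

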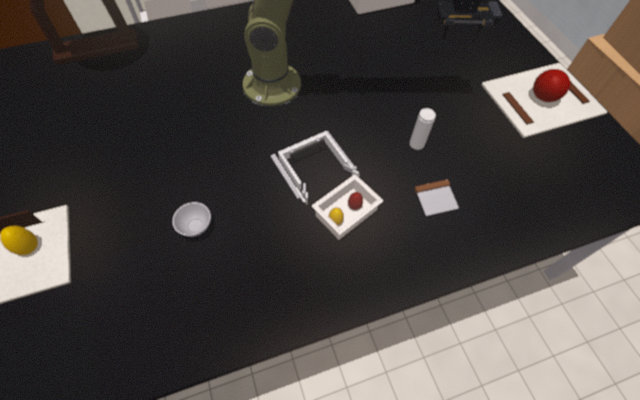

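The top view shows the tub at about (290,180), with red egg at (278,188) and yellow at (307,176). The dock U opens upward: mouth tips at about (262,222) and (333,208), rear bar near (310,287).

```bash
cat > h.py <<'E'
from cell import telemetry, optics, env
import cv2,numpy as np
def ray(c,uv,z):
    """pixels -> world points on plane z (N,3)"""
    uv=np.atleast_2d(uv).astype(float)
    d=np.c_[(uv[:,0]-c["cx"])/c["fx"],-(uv[:,1]-c["cy"])/c["fy"],-np.ones(len(uv))]
    E=c["extrinsics"]; d=d@E[:3,:3].T; p=E[:3,3]
    return p+d*((z-p[2])/d[:,2])[:,None]
def proj(c,P):
    E=c["extrinsics"]; q=(np.atleast_2d(P)-E[:3,3])@E[:3,:3]
    return np.c_[c["cx"]+c["fx"]*q[:,0]/-q[:,2], c["cy"]-c["fy"]*q[:,1]/-q[:,2]]
def tub(c,box=(240,135,345,300),z=.06):
    """outer lip rectangle of the tub: centre, size, yaw"""
    u0,v0,u1,v1=box; g=c["img"][v0:v1,u0:u1].min(2); hsv=c["img"][v0:v1,u0:u1]
    m=(g>110).astype(np.uint8)
    cs,_=cv2.findContours(m,cv2.RETR_EXTERNAL,cv2.CHAIN_APPROX_NONE)
    k=max(cs,key=lambda k:cv2.contourArea(cv2.convexHull(k)))[:,0]+[u0,v0]
    P=ray(c,k,z)[:,:2]; r=cv2.minAreaRect((P*1000).astype(np.float32)); return r,cv2.boxPoints(r),k
E
python3 - <<'E'
from h import *
c=optics.read_camera("top"); np.set_printoptions(precision=1,suppress=True)
r,b,k=tub(c,(240,135,345,216)); print(r,b,k.min(0),k.max(0))
g=c["img"].min(2)
# dock contours
m=(g>90).astype(np.uint8); m[:200]=0; m[:,:250]=0; m[:,360:]=0; m[310:]=0
for k in cv2.findContours(m,0,1)[0]:
    if len(k)>15: print(cv2.boundingRect(k),cv2.contourArea(k))
im=cv2.resize(c["img"][140:310,240:360],None,fx=5,fy=5,interpolation=cv2.INTER_CUBIC)[:, :]
im=cv2.resize(im,None,fx=.7,fy=.7); cv2.imwrite("pics/crop1.png",np.clip(im.astype(float)*1.3,0,255)); print(im.shape)
s=optics.read_camera("scene")
for n,cc in(("top",c),("scene",s)):
    im=cv2.cvtColor(cc["img"],cv2.COLOR_BGR2HSV)
E
```

```text
((620.2763061523438, 63.601898193359375), (128.8896484375, 180.50035095214844), 21.003376007080078) [[527.8 124.8]
 [592.5 -43.8]
 [712.8   2.4]
 [648.1 171. ]] [251 147] [330 213]
(258, 206, 96, 99) 2114.5
(262, 200, 45, 15) 314.0
(595, 420, 3)[ WARN:0@0.517] global loadsave.cpp:1063 imwrite_ Unsupported depth image for selected encoder is fallbacked to CV_8U.
```

View pics/crop1.png

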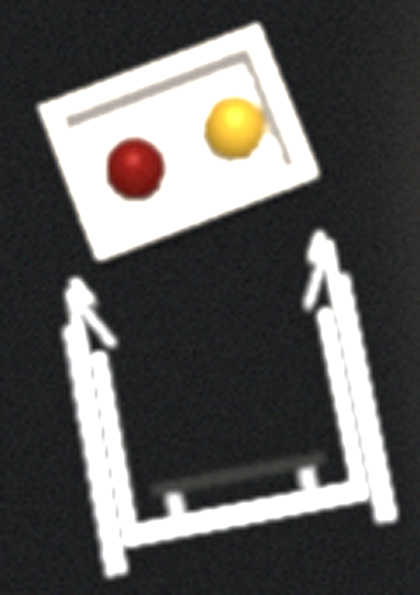

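The crop shows the tub turned relative to the dock, with the catches at crop (95,315) and (315,280) and the bumper bar at (153,490)–(325,457). The fences' inner edges run (103,352)→(133,520) and (319,312)→(352,490).

Run:
```python
from h import *
np.set_printoptions(precision=4,suppress=True)
c=optics.read_camera("top")
def w(x,y,z): return ray(c,[240+(x+.5)/3.5-.5,140+(y+.5)/3.5-.5],z)[0]
L=[w(103,352,.04),w(133,520,.04)];R=[w(319,312,.04),w(352,490,.04)]
for n,(a,b) in(("L",L),("R",R),):
    print(n,a,b,np.degrees(np.arctan2(*(a-b)[1::-1])))
B=[w(153,490,.04),w(325,457,.04)];print("bumper",B,np.linalg.norm(B[0]-B[1]),np.degrees(np.arctan2(*(B[0]-B[1])[1::-1]))-90)
print("rear bar",w(135,525,.04),w(362,487,.04))
print("tips",w(77,280,.04),w(318,232,.04),"inner tips",w(112,345,.037),w(308,305,.037))
# track ends (z~0.01)
print("tracks",w(68,330,.01),w(115,575,.01),w(345,278,.01),w(387,520,.01))
# fine tub edges by fitting lines to contour on lip
r,b,k=tub(c,(240,135,345,216)); print(r)
h=cv2.cvtColor(c["img"],cv2.COLOR_BGR2HSV)
for n,lo,hi in(("red",(0,120,50),(8,255,255)),("yel",(15,120,80),(32,255,255))):
    m=cv2.inRange(h,lo,hi); m[:140]=0;m[230:]=0;m[:,:250]=0;m[:,340:]=0
    M=cv2.moments(m,True);print(n,M["m00"],ray(c,[M["m10"]/M["m00"],M["m01"]/M["m00"]],.045))
```

```text
L [0.4628 0.1206 0.04  ] [0.3387 0.0971 0.04  ] 10.693652756809735
R [ 0.4922 -0.0418  0.04  ] [ 0.3597 -0.065   0.04  ] 9.926696685483927
bumper [array([0.3605, 0.0825, 0.04  ]), array([ 0.384 , -0.0452,  0.04  ])] 0.1298694672464086 10.444644378666723
rear bar [0.335  0.0956 0.04  ] [ 0.3618 -0.0725  0.04  ]
tips [0.5173 0.1407 0.04  ] [ 0.5532 -0.0417  0.04  ] inner tips [0.4683 0.1141 0.037 ] [ 0.4979 -0.0337  0.037 ]
tracks [0.4821 0.1504 0.01  ] [0.2973 0.1125 0.01  ] [ 0.5216 -0.0634  0.01  ] [ 0.3369 -0.093   0.01  ]
((620.2763061523438, 63.601898193359375), (128.8896484375, 180.50035095214844), 21.003376007080078)
red 195.0 [[0.6025 0.0975 0.045 ]]
yel 218.0 [[0.6337 0.0219 0.045 ]]
```

Request:
{"fn": "arm_command", "kwargs": {"translation": [[-2.25,4.5,-0.4],[-2.25,4.5,-0.4],[-2.25,4.5,-0.4],[-2.25,4.5,-0.4],[-2.25,4.5,-0.4],[-2.25,4.5,0],[-2.25,4.5,0],[-2.25,4.5,0],[-2.25,4.5,0],[-2.25,4.5,0]], "twist": [0,0,0,0,0,0,0,0,0,0], "grip": 100}}

```text
time_s: 1.5
tool_pos: [0.5756, 0.239, 0.241]
tool_rot: [-179.9, -0.0, 70.6]
force: [0.8, 0.7, 0.2]
grip_width: 0.087
```

Request:
{"fn": "arm_command", "kwargs": {"translation": [[0,0,0],[0,0,0],[0,0,0],[0,0,0]], "twist": [-10.3,-10.3,-10.3,-10.3]}}

```text
time_s: 2.0
tool_pos: [0.5793, 0.2316, 0.24]
tool_rot: [-179.9, 0.1, 112.4]
force: [-0.1, 0.5, 0.1]
grip_width: 0.0873
```

Request:
{"fn": "arm_command", "kwargs": {"translation": [[-4.3,1.8,0],[-4.3,1.8,0],[-4.3,1.8,0],[-4.2,1.8,0],[0,0,4],[0,0,4],[0,0,3],[0,0,0]], "twist": [1.4,0,0,0,0,0,0,0]}}

```text
time_s: 3.0
tool_pos: [0.7126, 0.0957, 0.1257]
tool_rot: [-179.9, 0.1, 111.3]
force: [-0.1, -0.0, 0.5]
grip_width: 0.0868
```

Run:
```python
from h import *
o=telemetry.get_obs(); print(o["tool_pos"],o["tool_rot"])
c=optics.read_camera("top"); w=optics.read_camera("wrist"); print(w["hand_eye"])
cv2.imwrite("pics/a.png",np.hstack([cv2.resize(c["img"][100:310,220:400],(400,467)),cv2.resize(w["img"],(400,250))[np.r_[0:250,[249]*217]]]))
```

```text
[0.71262371 0.09566954 0.12565344] [-1.79859295e+02  7.15405084e-02  1.11263050e+02]
[[ 9.99999970e-01 -2.01780765e-04 -1.41267131e-04  5.88923812e-05]
 [-2.31775192e-04 -9.64970202e-01 -2.62359401e-01 -7.24790837e-02]
 [-8.33794912e-05  2.62359426e-01 -9.64970220e-01 -1.61376833e-01]
 [ 0.00000000e+00  0.00000000e+00  0.00000000e+00  1.00000000e+00]]
```

View pics/a.png

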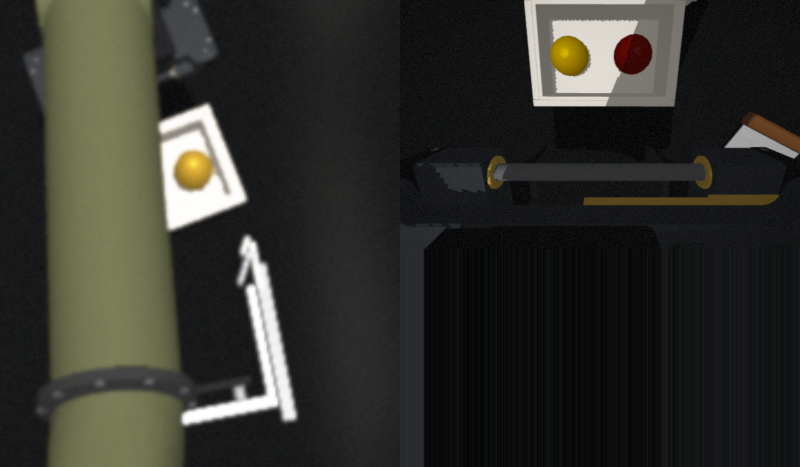

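The wrist view shows the far lip as the tub's lower edge at about row 168 (full-size pixels), spanning columns 213 to 440. The scraper is well clear. The arm covers the tub in the top view, so I'll use the wrist camera.

```bash
cat >> h.py <<'E'
from scipy.spatial.transform import Rotation as Rn
def wrist():
    o=telemetry.get_obs(); w=optics.read_camera("wrist"); T=np.eye(4)
    T[:3,:3]=Rn.from_euler("xyz",o["tool_rot"],degrees=True).as_matrix(); T[:3,3]=o["tool_pos"]
    w["extrinsics"]=T@w["hand_eye"]; return o,w,T
def lip(show=None):
    """far lip outer edge (z=.06): ends in world and tool frame, from lowest bright pixel of the tub per column"""
    o,w,T=wrist(); m=(w["img"].min(2)>60).astype(np.uint8); m[205:]=0; m[:, :150]=0
    n,l,s,_=cv2.connectedComponentsWithStats(m); i=1+np.argmax(s[1:,4]); m=l==i
    cols=np.where(m.any(0))[0]; low=np.array([np.where(m[:,u])[0].max()+.5 for u in cols])
    a,b=cols[0],cols[-1]; s=(cols>a+15)&(cols<b-15)
    f=np.polyfit(cols[s],low[s],1); g=abs(np.polyval(f,cols)-low)<2; f=np.polyfit(cols[g],low[g],1)
    P=ray(w,[[cols[g][0]-.5,np.polyval(f,cols[g][0])],[cols[g][-1]+.5,np.polyval(f,cols[g][-1])]],.06)
    Q=(P-T[:3,3])@T[:3,:3]; d=P[1]-P[0]
    print("px",cols[g][0],cols[g][-1],f,"lip mid",P.mean(0),"len",np.linalg.norm(d),"tub yaw",np.degrees(np.arctan2(d[1],d[0]))-90)
    print("tool: ends",Q[:,:2].round(4).tolist(),"lip y-9.5mm gap",-Q[:,1].mean()-.0095,"t",o["time_s"],"pos",o["tool_pos"].round(4),"yaw",o["tool_rot"][2].round(2),"F",o["force"].round(1))
    e=np.array([d[1],-d[0]])/np.linalg.norm(d); e=e if e[0]>0 else -e
    ctr=P.mean(0)[:2]-.062*e; ref=np.array([.4775,.0394]); y=np.radians(10.4); ex=np.array([np.cos(y),np.sin(y)])
    q=ctr-ref; print("tub ctr",ctr,"lane along",q@ex,"lateral",q@[-ex[1],ex[0]],"to go",(q-([.3723,.0187]-ref))@ex-.053)
    if show: cv2.imwrite(show,w["img"])
E
python3 -c "
from h import *
lip()"
```

```text
px 266 440 [-6.46153846e-02  1.87152308e+02] lip mid [0.6665026  0.10496619 0.06      ] len 0.13641819539782216 tub yaw 24.983719289139444
tool: ends [[-0.0418, -0.0377], [0.0943, -0.0465]] lip y-9.5mm gap 0.032618179475212505 t 3.1 pos [0.715  0.0959 0.1296] yaw 111.27 F [ 1.1 -0.6 -0.6]
tub ctr [0.61030407 0.07877982] lane along 0.13773110660509505 lateral 0.014759192811877053 to go 0.1919395716413498
```

```bash
python3 -c "
from h import *
o,w,T=wrist(); g=w['img'].min(2)
print(o['tool_pos'])
for u in (220,240,260,300,340,380,400,420,435): print(u,g[140:190:2,u])
"
```

```text
[0.71565142 0.09599798 0.1307485 ]
220 [208 208 208 207 207 209 207 207 154 207 207 205 203 136  24  26  24  24
  16  20  18  14  14   8  21]
240 [102  97 100 102 102 121 206 209 191 207 208 206 204 143  17  22  16  22
  10  21  18   0  24  17  20]
260 [210 211 210 127 105 121 205 210 193 206 208 207 205 147  13   3   4   4
  13   0   0   8  16   7  10]
300 [211 211 212 147 104 114 207 211 208 207 207 206 205 180   0   1   0   4
   4   9   4  11  22  12   0]
340 [168 124 113 107 103 106 113 116 114 114 113 113 110 104  14  11   1  15
   0   9   7   3   8  12  11]
380 [114 111 117 110 103 104 116 115 116 116 113 111 115 103  11   9   2  13
  16   2  13  14   0  13   6]
400 [113 114 114 110 102 102 114 116 118 114 116 113 113 101  17   7  13   9
   8   0   0   3   1  13  12]
420 [ 99  98 100 101  98 100 111 116 115 116 116 116 115 103  20   3   8   8
   8   1   3  12   5   7   0]
435 [112 113 114 113 115 116 113 116 109 115 114 112 112 102   4  21   8   7
  14   0   4  26   0   0  11]
```

```bash
sed -i 's/^    f=np.polyfit(cols\[s\],low\[s\],1); g=/    s\&=low>np.percentile(low[s],50)-6; f=cv2.fitLine(np.c_[cols[s],low[s]].astype(np.float32),cv2.DIST_HUBER,0,.01,.01).ravel(); f=[f[1]\/f[0],f[3]-f[1]\/f[0]*f[2]]; g=/' h.py
python3 -c "
from h import *
lip()"
```

```text
px 215 438 [-2.56779842e-04  1.66534731e+02] lip mid [0.67683744 0.08699184 0.06      ] len 0.17621514170114647 tub yaw 21.329087706868663
tool: ends [[-0.0822, -0.0402], [0.094, -0.0403]] lip y-9.5mm gap 0.03076526340277306 t 3.2 pos [0.716  0.0961 0.1313] yaw 111.28 F [ 0.  -0.2  0.2]
tub ctr [0.61908402 0.06444094] lane along 0.1437783738329254 lateral -0.0009290709255290158 to go 0.19798683886918017
```

Request:
{"fn": "arm_command", "kwargs": {"translation": [[0.6,0,2.5],[0,0,2.5],[0,0,2],[0,0,1],[0,0,0.4],[0,0,0],[0,0,0]], "twist": [0,0,0,0,0,0,0]}}

```text
time_s: 4.12
tool_pos: [0.7206, 0.103, 0.0543]
tool_rot: [178.8, 0.3, 111.3]
force: [0.7, 0.3, -0.3]
grip_width: 0.087
```

```bash
python3 -c "
from h import *
lip()"
```

```text
px 156 486 [1.01587344e-03 1.74228285e+02] lip mid [0.67652807 0.0868444  0.06      ] len 0.1745771800887858 tub yaw 21.31423721714225
tool: ends [[-0.0864, -0.0468], [0.0882, -0.0468]] lip y-9.5mm gap 0.03727080156929689 t 4.125 pos [0.7206 0.103  0.0543] yaw 111.3 F [ 0.7  0.3 -0.3]
tub ctr [0.61876881 0.06430847] lane along 0.14344442616168931 lateral -0.0010024609447905177 to go 0.19765289119794405
```

Request:
{"fn": "arm_command", "kwargs": {"translation": [[0,-0.5,0.7],[0,-0.8,0.6],[0,-0.8,0.2],[0,-0.5,0],[0,-0.3,0],[0,0,0]], "twist": [0,0,0,0,0,0]}}

```text
time_s: 4.92
tool_pos: [0.6918, 0.0914, 0.0384]
tool_rot: [178.7, 0.3, 111.3]
force: [0.6, -0.4, 0.3]
grip_width: 0.0869
```

```bash
python3 -c "
from h import *
lip()"
```

```text
px 150 501 [5.26151018e-17 2.04500000e+02] lip mid [0.65790991 0.08153881 0.06      ] len 0.17139576285522273 tub yaw 21.381631902893687
tool: ends [[-0.0827, -0.0345], [0.0887, -0.0348]] lip y-9.5mm gap 0.025172904698815383 t 4.925 pos [0.6918 0.0914 0.0384] yaw 111.27 F [ 0.6 -0.4  0.3]
tub ctr [0.6001772  0.05893495] lane along 0.12418822311975569 lateral -0.002931559810616132 to go 0.17839668815601045
```

Request:
{"fn": "arm_command", "kwargs": {"translation": [[0,-0.3,0],[0,-0.3,0],[0,-0.2,0],[0,-0.2,0]], "twist": [0,0,0,0]}}

```text
time_s: 5.48
tool_pos: [0.6858, 0.0896, 0.0395]
tool_rot: [178.2, 0.4, 111.3]
force: [3.8, 1.6, -1.0]
grip_width: 0.087
```

```bash
sed -i 's/m\[205:\]=0; m\[:, :150\]=0/m[235:]=0/' h.py; python3 -c "
from h import *
lip('pics/w1.png')"
```

```text
px 149 495 [1.77154449e-16 2.34500000e+02] lip mid [0.6673597  0.08391193 0.06      ] len 0.1754004244328755 tub yaw 21.508103039435355
tool: ends [[-0.0864, -0.0184], [0.089, -0.0188]] lip y-9.5mm gap 0.009106140655898829 t 5.475 pos [0.6858 0.0896 0.0395] yaw 111.34 F [ 3.8  1.6 -1. ]
tub ctr [0.60967702 0.0611807 ] lane along 0.13393737895311478 lateral -0.0024376099012168055 to go 0.18814584398936954
```

View pics/w1.png

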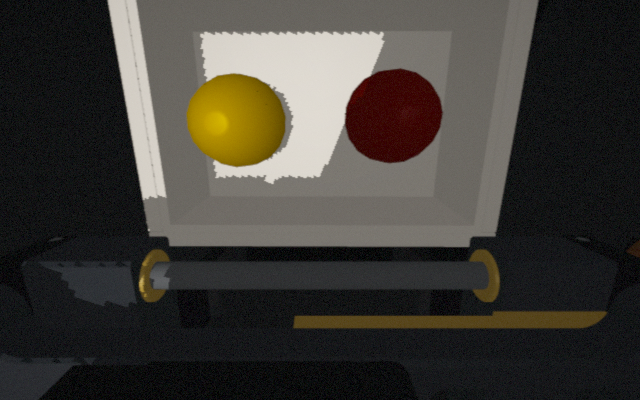

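Contact at about 4 N; lip edge is at row 246 and both eggs are standing. Next, swing the tub into line.

Request:
{"fn": "arm_command", "kwargs": {"translation": [[-0.2,-0.2,0],[-0.2,-0.2,0],[-0.2,-0.2,0],[-0.2,-0.2,0],[-0.2,-0.2,0]], "twist": [1.5,1.5,1.5,1.5,1.5]}}

```text
time_s: 6.15
tool_pos: [0.6791, 0.0753, 0.0396]
tool_rot: [178.2, 0.2, 103.3]
force: [3.4, -0.2, -0.2]
grip_width: 0.0871
```

```bash
sed -i 's/m\[235:\]=0/m[256:]=0/' h.py; python3 -c "
from h import *
lip()"
```

```text
px 169 469 [-4.50898074e-16  2.45493355e+02] lip mid [0.66627455 0.07220126 0.06      ] len 0.15404702059979006 tub yaw 13.444891201386156
tool: ends [[-0.0772, -0.0124], [0.0769, -0.0126]] lip y-9.5mm gap 0.003010006960634453 t 6.15 pos [0.6791 0.0753 0.0396] yaw 103.34 F [ 3.4 -0.2 -0.2]
tub ctr [0.60597372 0.05778564] lane along 0.12968204751715035 lateral -0.005108379345155946 to go 0.1838905125534051
```

Request:
{"fn": "arm_command", "kwargs": {"translation": [[-0.1,-0.2,0],[-0.1,-0.2,0],[0,0,0]], "twist": [1.5,1.3,0]}}

```text
time_s: 6.58
tool_pos: [0.6752, 0.0709, 0.0396]
tool_rot: [178.2, 0.2, 100.2]
force: [2.5, -0.1, 0.5]
grip_width: 0.0871
```

```bash
python3 -c "
from h import *
lip('pics/w2.png')
c=optics.read_camera('top'); s=optics.read_camera('scene')
cv2.imwrite('pics/b.png',np.hstack([cv2.resize(c['img'][130:310,230:380],(450,540)),cv2.resize(s['img'][110:260,250:400],(350,350))[np.r_[0:350,[349]*190]]]))
o,w,T=wrist(); g=w['img'].min(2)
for v in (215,225,235,240): print(v,g[v,130:190:3],g[v,450:510:3])
"
```

```text
px 169 469 [-4.95390640e-03  2.46575313e+02] lip mid [0.66202434 0.06833799 0.06      ] len 0.15397977182443748 tub yaw 10.623170542823928
tool: ends [[-0.0772, -0.0123], [0.0768, -0.0133]] lip y-9.5mm gap 0.003279332094161565 t 6.575 pos [0.6752 0.0709 0.0396] yaw 100.23 F [ 2.5 -0.1  0.5]
tub ctr [0.60108697 0.05690836] lane along 0.1247172110057339 lateral -0.005089087078678819 to go 0.17892567604198864
215 [ 19  13  18  20  20 149 112 115 114 111 112 111 112  99  97 100  98  99
 101 102] [102 102 107 100 101  96 100  99 115 110 113 113 111 113 111 108  20  12
   2  16]
225 [ 13   6  14  18  18  15 112 110 111 111 111 113 112 114 109 111 111 110
 111 110] [112 111 111 111 112 112 112 112 111 113 113 115 112 112 111  52  24  17
  22  10]
235 [ 16  23  18  13  13  14  60 104 107 106 108 108 109 109 112 111 113 111
 112 111] [111 112 112 113 110 112 112 109 103 106 107 106 108 109  94  24  23  21
   7  19]
240 [ 23  26  19  15  25  21  19  20  27  18  27  22  30  96 109 112 114 112
 112 113] [113 111 111 111 113 110 112  30  10  19  25  13  27  16  20  16  25  20
  21  16]
```

View pics/b.png

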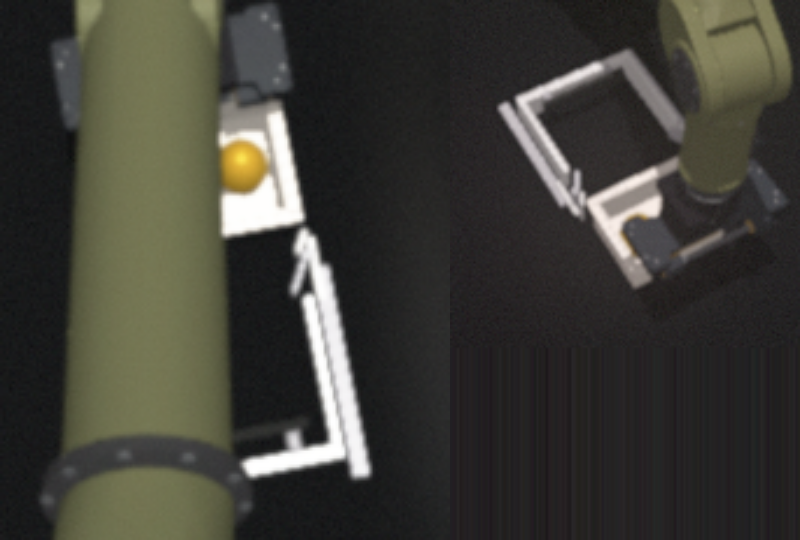

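Tub is in line: yaw 10.6° against the dock's 10.4°, and it sits about 3 mm to the right. I'll drag it with a slight leftward bias.

Request:
{"fn": "arm_command", "kwargs": {"translation": [[0.03,-0.4,0],[0.03,-0.5,0],[0.03,-0.5,0],[0.03,-0.5,0],[0.03,-0.5,0],[0.03,-0.5,0],[0.03,-0.5,0],[0.03,-0.5,0]], "twist": [0,0,0,0,0,0,0,0]}}

```text
time_s: 7.78
tool_pos: [0.6366, 0.0676, 0.0396]
tool_rot: [177.9, 0.1, 100.3]
force: [4.6, 0.0, 0.1]
grip_width: 0.087
```

```bash
cat >> h.py <<'E'
def st():
    """tub pose from side edges (row 228) and lip line"""
    o,w,T=wrist(); g=w["img"].min(2); P=[]
    for v in (222,228):
        m=np.where(g[v,100:540]>60)[0]+100; q=ray(w,[[m[0]-.5,v],[m[-1]+.5,v]],.06); P.append(q.mean(0)); 
        print(v,m[0],m[-1],"w",np.linalg.norm(q[0]-q[1]).round(4),"mid in tool x",((q.mean(0)-T[:3,3])@T[:3,0]).round(4))
    for u in (240,400): print("lip row",u,np.where(g[200:256,u]>60)[0].max()+200,end=" ")
    y=np.radians(10.4); d=o["tool_pos"][:2]-[.4775,.0394]; d2=P[1][:2]-[.4775,.0394]
    print("\nTCP lateral",d@[-np.sin(y),np.cos(y)],"tub lateral",d2@[-np.sin(y),np.cos(y)],"to bumper",d@[np.cos(y),np.sin(y)]-.0715+.053)
    f=o["force"]; print("F along",f[0]*np.cos(y)+f[1]*np.sin(y),o["tool_pos"],o["tool_rot"],o["time_s"])
E
python3 -c "
from h import *
st()"
```

```text
222 146 495 w 0.1745 mid in tool x 0.0006
228 147 494 w 0.1747 mid in tool x 0.0006
lip row 240 245 lip row 400 245 
TCP lateral -0.001008465123131251 tub lateral -0.0003167523694635022 to bumper 0.14309882609013067
F along 4.516730059734633 [0.63662604 0.06757978 0.03959035] [1.77853047e+02 1.11333857e-01 1.00295929e+02] 7.775
```

Request:
{"fn": "arm_command", "kwargs": {"translation": [[0,-0.5,0],[0,-0.5,0],[0,-0.5,0],[0,-0.5,0],[0,-0.5,0],[0,-0.5,0]], "twist": [0,0,0,0,0,0]}}

```text
time_s: 8.57
tool_pos: [0.6103, 0.064, 0.0406]
tool_rot: [177.2, 0.1, 100.4]
force: [6.3, 1.3, -0.1]
grip_width: 0.087
```

```bash
python3 -c "
from h import *
st()"
```

```text
222 146 495 w 0.1755 mid in tool x 0.0006
228 147 494 w 0.1756 mid in tool x 0.0007
lip row 240 245 lip row 400 245 
TCP lateral 0.00025336840895383354 tub lateral 0.0009468562743519916 to bumper 0.11652117380144927
F along 6.404731401398246 [0.61025724 0.06402311 0.04060769] [1.77226153e+02 7.19505010e-02 1.00358930e+02] 8.575
```

Request:
{"fn": "arm_command", "kwargs": {"translation": [[-0.02,-0.5,0.03],[-0.02,-0.5,0.03],[-0.02,-0.5,0.03],[-0.02,-0.5,0.03],[-0.02,-0.5,0.03],[-0.02,-0.5,0.03]], "twist": [0,0,0,0,0,0]}}

```text
time_s: 9.38
tool_pos: [0.5851, 0.0594, 0.0398]
tool_rot: [176.5, 0.0, 100.4]
force: [7.0, 1.9, 1.5]
grip_width: 0.0868
```

```bash
python3 -c "
from h import *
st()"
```

```text
222 146 495 w 0.1741 mid in tool x 0.0007
228 147 494 w 0.1743 mid in tool x 0.0007
lip row 240 245 lip row 400 245 
TCP lateral 0.00022941200786103956 tub lateral 0.0009038125996325772 to bumper 0.09092797386682633
F along 7.237653079204571 [0.58508882 0.05937949 0.03982473] [1.76498010e+02 4.57568188e-02 1.00436710e+02] 9.375
```

Request:
{"fn": "arm_command", "kwargs": {"translation": [[-0.02,-0.5,0.03],[-0.02,-0.5,0.03],[-0.02,-0.5,0.03],[-0.02,-0.5,0.03],[-0.02,-0.5,0.03],[-0.02,-0.5,0.03],[-0.02,-0.5,0.03]], "twist": [0,0,0,0,0,0,0]}}

```text
time_s: 10.3
tool_pos: [0.5578, 0.0543, 0.04]
tool_rot: [175.4, 0.0, 100.6]
force: [5.9, 1.7, 0.8]
grip_width: 0.0868
```

```bash
python3 -c "
from h import *
st()
c=optics.read_camera('top'); s=optics.read_camera('scene')
cv2.imwrite('pics/d.png',np.hstack([cv2.resize(c['img'][130:310,230:380],(450,540)),cv2.resize(s['img'][110:260,250:400],(350,350))[np.r_[0:350,[349]*190]]]))
"
```

```text
222 145 496 w 0.1747 mid in tool x 0.0007
228 146 494 w 0.1745 mid in tool x 0.0004
lip row 240 245 lip row 400 245 
TCP lateral 0.00013142678365208552 tub lateral 0.0005180064462693655 to bumper 0.0631566362945622
F along 6.1315186408462194 [0.55779141 0.05426985 0.04003518] [1.75410338e+02 2.44564341e-02 1.00558168e+02] 10.3
```

View pics/d.png

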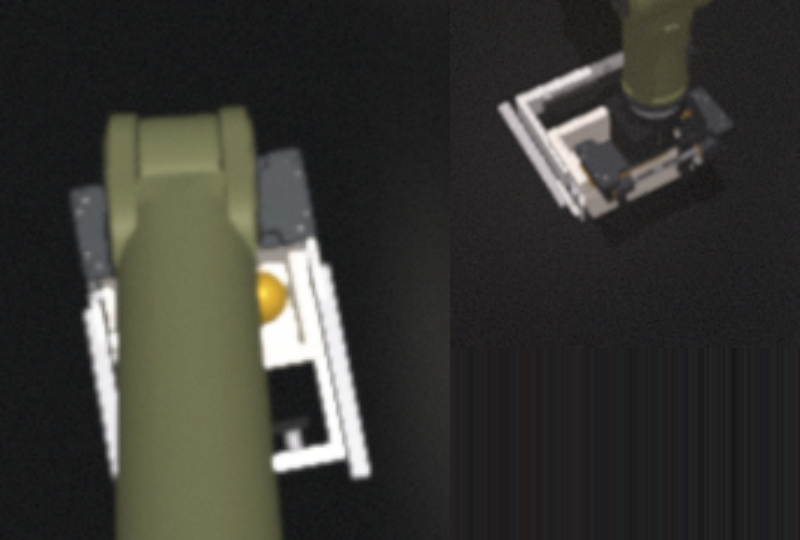

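The tub is well inside the fences, with the catches riding on its walls and the eggs upright.

Request:
{"fn": "arm_command", "kwargs": {"translation": [[-0.02,-0.5,0.05],[-0.02,-0.5,0.05],[-0.02,-0.5,0.05],[-0.02,-0.5,0.05],[-0.02,-0.5,0.05],[-0.02,-0.5,0.05],[-0.02,-0.5,0.05],[-0.02,-0.5,0.05]], "twist": [0.2,0,0,0.1,0,0,0,0]}}

```text
time_s: 11.45
tool_pos: [0.531, 0.049, 0.0404]
tool_rot: [173.7, -0.0, 100.4]
force: [7.5, 0.7, 0.7]
grip_width: 0.0872
```

```bash
python3 -c "
from h import *
st()"
```

```text
222 143 500 w 0.177 mid in tool x 0.0012
228 145 496 w 0.1755 mid in tool x 0.0007
lip row 240 246 lip row 400 246 
TCP lateral -0.00019589879114469832 tub lateral 0.0005411476914587307 to bumper 0.035894295480738726
F along 7.526054795891873 [0.53103604 0.04902653 0.04035806] [ 1.73722028e+02 -1.93915008e-02  1.00376717e+02] 11.45
```

Request:
{"fn": "arm_command", "kwargs": {"translation": [[-0.01,-0.4,0.06],[-0.01,-0.4,0.06],[-0.01,-0.4,0.06],[-0.01,-0.4,0.06],[-0.01,-0.4,0.06]], "twist": [0,0,0,0,0]}}

```text
time_s: 12.12
tool_pos: [0.5199, 0.0471, 0.0406]
tool_rot: [172.6, -0.0, 100.4]
force: [6.8, 1.0, 1.4]
grip_width: 0.0874
```

```bash
python3 -c "
from h import *
st()"
```

```text
222 143 497 w 0.1751 mid in tool x 0.0005
228 145 495 w 0.1746 mid in tool x 0.0005
lip row 240 246 lip row 400 246 
TCP lateral -4.2077109397880115e-05 tub lateral 0.0004335448658993387 to bumper 0.02461821368563292
F along 6.823797452015193 [0.51991744 0.04714228 0.04058545] [ 1.72563706e+02 -3.78315152e-02  1.00433139e+02] 12.125
```

Request:
{"fn": "arm_command", "kwargs": {"translation": [[0,-0.4,0.06],[0,-0.4,0.06],[0,-0.4,0.06],[0,-0.4,0.06]], "twist": [0,0,0,0]}}

```text
time_s: 12.68
tool_pos: [0.5116, 0.0459, 0.0408]
tool_rot: [171.6, -0.0, 100.5]
force: [7.7, 1.9, 0.6]
grip_width: 0.0869
```

Request:
{"fn": "arm_command", "kwargs": {"translation": [[0,-0.3,0.06],[0,-0.3,0.06]], "twist": [0,0]}}

```text
time_s: 12.92
tool_pos: [0.5091, 0.0455, 0.0409]
tool_rot: [171.1, -0.0, 100.5]
force: [6.6, 1.0, 0.6]
grip_width: 0.0867
```

```bash
python3 -c "
from h import *
st()"
```

```text
222 143 497 w 0.1746 mid in tool x 0.0005
228 145 496 w 0.1748 mid in tool x 0.0007
lip row 240 246 lip row 400 246 
TCP lateral 0.0003436093964212071 tub lateral 0.0010358631034531407 to bumper 0.013643676952791318
F along 6.666340961322776 [0.50905358 0.04554051 0.04094763] [ 1.71137343e+02 -3.26011374e-02  1.00497493e+02] 12.925
```

Request:
{"fn": "arm_command", "kwargs": {"translation": [[0,-0.35,0.07],[0,-0.35,0.07],[0,-0.35,0.07]], "twist": [0,0,0]}}

```text
time_s: 13.35
tool_pos: [0.5049, 0.0449, 0.0411]
tool_rot: [170.3, -0.0, 100.5]
force: [7.4, 1.6, 1.3]
grip_width: 0.0869
```

Request:
{"fn": "arm_command", "kwargs": {"translation": [[0,-0.35,0.07],[0,-0.35,0.07]], "twist": [0,0]}}

```text
time_s: 13.6
tool_pos: [0.5027, 0.0447, 0.0414]
tool_rot: [169.8, -0.0, 100.6]
force: [8.5, 1.7, 0.2]
grip_width: 0.0871
```

```bash
python3 -c "
from h import *
st(); print(telemetry.get_obs()['qpos'])"
```

```text
222 143 498 w 0.1748 mid in tool x 0.0007
228 145 496 w 0.1745 mid in tool x 0.0007
lip row 240 246 lip row 400 246 
TCP lateral 0.0006172252910706672 tub lateral 0.0012757232125903356 to bumper 0.007282423584150141
F along 8.654787280778041 [0.50274744 0.04466131 0.04137273] [ 1.69751263e+02 -2.20976607e-02  1.00554278e+02] 13.6
[-23.22290978   3.49797085  15.96440941 124.15524627  -2.30609296
  42.2592023   94.75023633]
```

Request:
{"fn": "arm_command", "kwargs": {"translation": [[-0.02,-0.35,0.08],[-0.02,-0.35,0.08]], "twist": [0,0]}}

```text
time_s: 13.9
tool_pos: [0.5022, 0.0446, 0.0419]
tool_rot: [169.0, -0.0, 100.6]
force: [10.4, 2.9, -0.3]
grip_width: 0.087
```

Request:
{"fn": "arm_command", "kwargs": {"translation": [[0,-0.35,0.08],[0,-0.35,0.08]], "twist": [0,0]}}

```text
time_s: 14.15
tool_pos: [0.502, 0.0446, 0.0424]
tool_rot: [168.1, 0.0, 100.6]
force: [10.8, 1.5, -2.6]
grip_width: 0.0873
```

Request:
{"fn": "arm_command", "kwargs": {"translation": [[0,-0.35,0.08],[0,-0.35,0.08]], "twist": [0,0]}}

```text
time_s: 14.4
tool_pos: [0.5021, 0.0446, 0.0429]
tool_rot: [167.3, 0.0, 100.6]
force: [10.4, 1.6, -1.9]
grip_width: 0.0868
```

Force has risen to about 10.7 N with the tub stopped, so it's on the bumper. I'll raise the pull in small steps, holding the fingers down.

Request:
{"fn": "arm_command", "kwargs": {"translation": [[0,-0.45,0.15],[0,-0.45,0.15]], "twist": [0,0]}}

```text
time_s: 14.65
tool_pos: [0.5023, 0.0447, 0.0428]
tool_rot: [166.2, 0.1, 100.6]
force: [11.4, 1.8, 0.7]
grip_width: 0.0869
```

```bash
python3 -c "
from h import *
st(); o=telemetry.get_obs(); print(o['qpos'],o['force'],o['wrist_torque'])"
```

```text
222 142 499 w 0.1752 mid in tool x 0.0006
228 144 497 w 0.1752 mid in tool x 0.0007
lip row 240 246 lip row 400 246 
TCP lateral 0.0006868030212946657 tub lateral 0.0012431847701369527 to bumper 0.006886535581009018
F along 11.544646625442539 [0.50234549 0.04465828 0.04282099] [1.66203472e+02 5.65230150e-02 1.00638066e+02] 14.65
[-23.26966817   0.98803342  15.8464099  127.12951313  -1.58042677
  38.13608455  94.3095595 ] [11.32073631  1.88221542  0.51444103] [ 0.44926299 -2.12644935 -0.03806089]
```

Request:
{"fn": "arm_command", "kwargs": {"translation": [[0,-0.6,0.15],[0,-0.6,0.15]], "twist": [0,0]}}

```text
time_s: 14.95
tool_pos: [0.5016, 0.0445, 0.0431]
tool_rot: [164.9, 0.1, 100.6]
force: [13.9, 2.6, -1.0]
grip_width: 0.0873
```

Request:
{"fn": "arm_command", "kwargs": {"translation": [[0,-0.65,0.1],[0,-0.65,0.1]], "twist": [0,0]}}

```text
time_s: 15.2
tool_pos: [0.5012, 0.0444, 0.0447]
tool_rot: [163.4, 0.1, 100.6]
force: [15.0, 2.3, -1.3]
grip_width: 0.0867
```

```bash
python3 -c "
from h import *
st(); o=telemetry.get_obs(); print(o['qpos'],o['force'],o['wrist_torque'])
c=optics.read_camera('top'); s=optics.read_camera('scene')
cv2.imwrite('pics/e.png',np.hstack([cv2.resize(c['img'][180:300,240:360],(400,400)),cv2.resize(s['img'][120:240,270:390],(400,400))]))"
```

```text
222 142 500 w 0.1762 mid in tool x 0.0008
228 144 498 w 0.1765 mid in tool x 0.0009
lip row 240 246 lip row 400 247 
TCP lateral 0.0006722800053282209 tub lateral 0.0014449235404946832 to bumper 0.005708618488859056
F along 15.203219689653286 [0.50118955 0.04443135 0.04470635] [1.63420799e+02 9.70613098e-02 1.00629527e+02] 15.2
[-23.24793576  -1.10837585  15.72292286 129.52419921  -0.89290447
  34.96238684  93.81215409] [14.79677017  2.82900123 -1.66752571] [ 5.67585433e-01 -2.69558072e+00 -9.83536286e-04]
```

View pics/e.png

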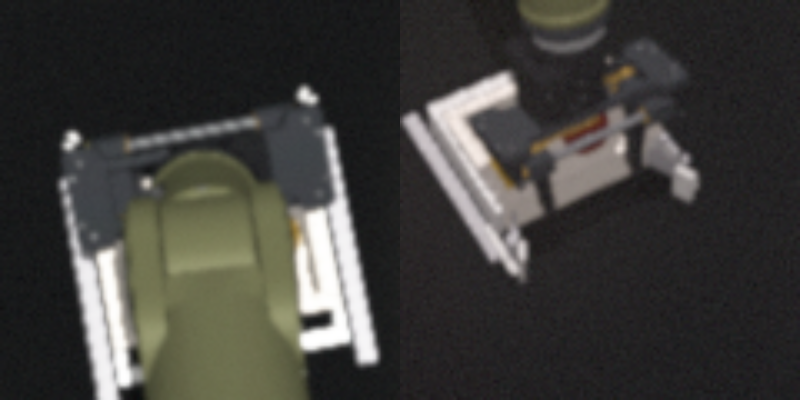

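Request:
{"fn": "arm_command", "kwargs": {"translation": [[0,-0.7,0.15]], "twist": [0]}}

```text
time_s: 15.48
tool_pos: [0.5011, 0.0444, 0.0451]
tool_rot: [162.7, 0.1, 100.6]
force: [17.0, 4.2, -0.8]
grip_width: 0.0869
```

Request:
{"fn": "arm_command", "kwargs": {"translation": [[0,-0.68,0.15]], "twist": [0]}}

```text
time_s: 15.6
tool_pos: [0.5012, 0.0444, 0.0455]
tool_rot: [161.9, 0.1, 100.6]
force: [15.4, 2.4, -0.7]
grip_width: 0.0865
```

Request:
{"fn": "arm_command", "kwargs": {"translation": [[0,0.5,0.15],[0,0.8,0.25],[0,0.8,0.25],[0,0.8,0.2],[0,0,0]], "twist": [0,0,0,0,0]}}

```text
time_s: 16.23
tool_pos: [0.527, 0.0496, 0.0431]
tool_rot: [162.5, 0.1, 100.6]
force: [0.2, 0.4, -0.2]
grip_width: 0.0868
```

```bash
python3 -c "
from h import *
o,w,T=wrist(); print(o['tool_pos'],o['tool_rot'],o['force'])
c=optics.read_camera('top'); s=optics.read_camera('scene')
cv2.imwrite('pics/f.png',np.hstack([cv2.resize(s['img'][130:230,270:390],(480,400),interpolation=2),cv2.resize(w['img'],(320,200))[np.r_[0:200,[199]*200]]]))"
```

```text
[0.52696766 0.04956925 0.04314057] [1.62545561e+02 7.75700979e-02 1.00627570e+02] [ 0.15055599  0.43629768 -0.21396726]
```

View pics/f.png

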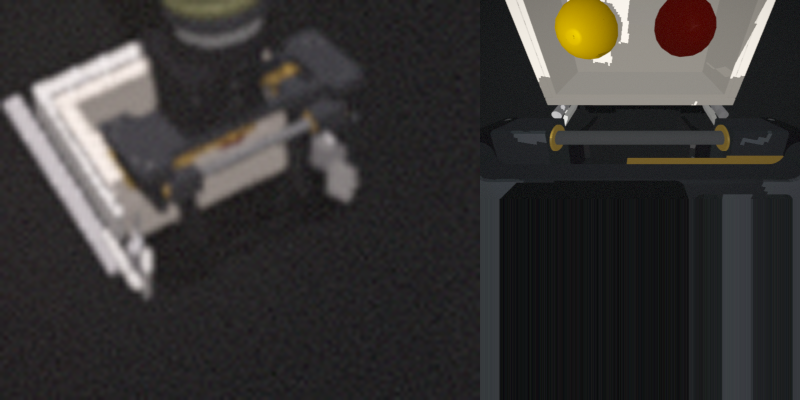

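Request:
{"fn": "arm_command", "kwargs": {"translation": [[0,0.8,-1.8],[0,1.5,-3.5],[0,1.5,-3.5],[0,1.2,-2.5],[0,0,0],[0,0,0]], "twist": [0,0,0,0,0,0]}}

```text
time_s: 17.12
tool_pos: [0.5367, 0.0514, 0.1668]
tool_rot: [162.9, 0.0, 100.6]
force: [0.1, -0.4, -1.0]
grip_width: 0.0868
```

```bash
python3 -c "
from h import *
o,w,T=wrist(); print(o['tool_pos'],o['tool_rot'],o['force'])
cv2.imwrite('pics/g.png',w['img']); s=optics.read_camera('scene');cv2.imwrite('pics/gs.png',s['img']);cv2.imwrite('pics/gt.png',optics.read_camera('top')['img'])"
```

```text
[0.5366962  0.05140602 0.16677175] [1.62883098e+02 4.33930132e-02 1.00588821e+02] [ 0.1181521  -0.43284126 -0.98768453]
```

View pics/g.png

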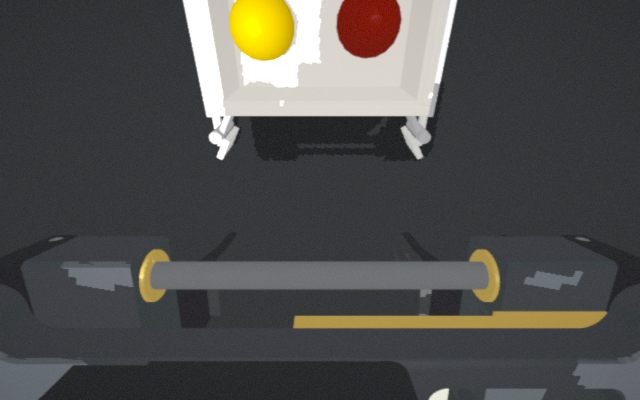

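Run:
```python
from h import *
o,w,T=wrist(); g=w["img"].min(2)
y=np.radians(10.4); M=np.array([[np.cos(y),np.sin(y)],[-np.sin(y),np.cos(y)]])
D=lambda uv,z:((ray(w,uv,z)[:,:2]-[.4775,.0394])@M.T*1000).round(1).tolist()
rows=[np.where(g[100:130,u]>90)[0].max()+100.5 for u in(270,320,370)]
print("lip",rows,D([[270,rows[0]],[320,rows[1]],[370,rows[2]]],.06))
print("leaf L",D([[238,125],[220,158]],.037),"R",D([[403,125],[420,158]],.037))
c=cv2.imread("pics/g.png")[100:170,195:450]; cv2.imwrite("pics/g2.png",cv2.resize(c,None,fx=3,fy=3,interpolation=2))
t=cv2.imread("pics/gt.png")[190:270,245:355]; cv2.imwrite("pics/g3.png",cv2.resize(t,None,fx=5,fy=5,interpolation=2))
a=cv2.imread("pics/g2.png");b=cv2.imread("pics/g3.png");n=np.zeros((a.shape[0]+b.shape[0],765,3),np.uint8);n[:a.shape[0],:a.shape[1]]=a;n[a.shape[0]:,:b.shape[1]]=b;cv2.imwrite("pics/g4.png",n[:600])
```

```text
lip [np.float64(115.5), np.float64(116.5), np.float64(116.5)] [[10.4, -38.7], [11.1, 1.6], [10.9, 42.0]]
leaf L [[25.4, -71.9], [57.4, -93.7]] R [[24.9, 76.3], [56.7, 97.5]]
```

View pics/g4.png

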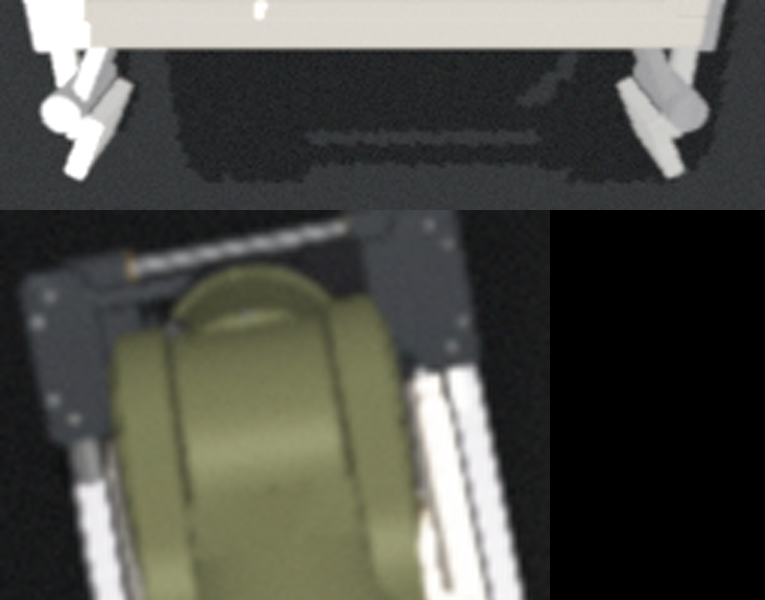

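Run:
```python
from h import *
o,w,T=wrist()
y=np.radians(10.4); M=np.array([[np.cos(y),np.sin(y)],[-np.sin(y),np.cos(y)]])
def D(c,uv,z): return ((ray(c,uv,z)[:,:2]-[.4775,.0394])@M.T*1000).round(1).tolist()
q=lambda x,y:(195+(x+.5)/3-.5,100+(y+.5)/3-.5)
c=optics.read_camera("top"); t=lambda x,y:(240+(x+.5)/3.5-.5,140+(y+.5)/3.5-.5)
print("now L hinge, leaf inner at lip",D(w,[q(60,108),q(110,50),q(82,50)],.037))
print("now R",D(w,[q(690,108),q(635,50),q(660,50)],.037))
print("start L hinge,tip",D(c,[t(82,297),t(112,345)],.037),"R",D(c,[t(320,250),t(308,305)],.037))
g=w["img"].min(2)
for v in (118,121,124,127): print(v,"L",g[v,208:245].tolist(),"R",g[v,395:435].tolist())
```

```text
now L hinge, leaf inner at lip [[35.5, -94.8], [17.8, -76.7], [17.8, -85.0]]
now R [[34.8, 97.6], [17.2, 78.0], [17.2, 85.4]]
start L hinge,tip [[44.4, 91.2], [4.4, 75.2]] R [[46.4, -92.5], [6.9, -75.5]]
118 L [59, 57, 61, 103, 217, 255, 255, 255, 255, 255, 255, 242, 176, 113, 101, 204, 255, 255, 255, 255, 255, 235, 180, 158, 142, 100, 49, 38, 37, 38, 49, 51, 55, 57, 52, 55, 52] R [31, 33, 31, 32, 32, 33, 40, 29, 38, 27, 37, 85, 136, 156, 159, 165, 168, 170, 173, 173, 169, 137, 76, 112, 170, 194, 200, 204, 206, 204, 203, 188, 141, 60, 31, 30, 37, 35, 36, 32]
121 L [56, 57, 52, 55, 154, 255, 255, 255, 255, 255, 255, 255, 224, 193, 249, 255, 255, 255, 255, 255, 228, 172, 157, 159, 137, 91, 46, 36, 33, 35, 46, 56, 56, 56, 55, 54, 53] R [28, 40, 31, 44, 37, 36, 36, 38, 35, 35, 38, 82, 135, 155, 161, 161, 162, 168, 171, 173, 172, 172, 154, 165, 188, 199, 205, 206, 207, 205, 201, 166, 82, 40, 32, 36, 29, 34, 36, 39]
124 L [53, 53, 53, 59, 94, 207, 255, 255, 255, 255, 255, 251, 200, 240, 255, 255, 255, 255, 255, 222, 168, 160, 162, 160, 159, 127, 69, 41, 33, 39, 49, 50, 50, 56, 52, 58, 53] R [37, 36, 37, 37, 33, 41, 39, 38, 37, 38, 60, 127, 154, 160, 158, 158, 159, 163, 170, 171, 170, 174, 174, 173, 171, 180, 197, 203, 204, 202, 185, 134, 56, 32, 35, 33, 38, 37, 35, 40]
127 L [55, 52, 56, 56, 62, 148, 255, 255, 251, 195, 172, 194, 245, 255, 255, 255, 255, 255, 217, 167, 159, 161, 159, 144, 135, 170, 193, 195, 181, 149, 102, 61, 42, 46, 53, 55, 52] R [31, 37, 41, 31, 40, 70, 125, 174, 194, 196, 194, 173, 137, 138, 153, 158, 159, 158, 162, 166, 171, 170, 172, 175, 170, 170, 168, 169, 179, 189, 156, 69, 29, 37, 29, 32, 34, 37, 35, 32]
```

Both leaves look slanted inward behind the tub. To see under the lip, I'll turn the camera to the far side for a proper look.

Request:
{"fn": "arm_command", "kwargs": {"translation": [[0,2.5,0.8],[0,2.5,0.8],[0,0,0],[0,0,0],[0,0,0],[0,0,0],[0,0,0],[0,0,0],[0,0,0],[0,0,0]], "twist": [0,0,10.5,10.5,10.5,10.5,10.5,10.5,10.5,10.5]}}

```text
time_s: 18.68
tool_pos: [0.5877, 0.061, 0.1599]
tool_rot: [178.7, -16.5, 14.7]
force: [-0.4, 0.5, 0.9]
grip_width: 0.0868
```

Request:
{"fn": "arm_command", "kwargs": {"translation": [[0,0,0],[0,0,0],[0,0,0],[0,0,0],[0,0,0],[0,0,0],[0,0,0],[0,0,0],[0,0,0]], "twist": [10.5,10.5,10.5,10.5,10.5,10.5,10.5,10.5,5]}}

```text
time_s: 19.8
tool_pos: [0.5851, 0.0606, 0.1542]
tool_rot: [-164.0, -1.0, -76.8]
force: [-0.3, -1.1, 0.4]
grip_width: 0.0869
```

Run:
```python
from h import *
o,w,T=wrist(); print(o["tool_pos"],o["tool_rot"],w["fx"],w["extrinsics"])
P=np.array([[.4775,.0394,0]]); y=np.radians(10.4); ex=np.array([np.cos(y),np.sin(y),0]); ey=np.array([-np.sin(y),np.cos(y),0])
for n,a,l,z in(("tipL",5,75,.037),("tipR",5,-75,.037),("lip",11,0,.06),("lipL",11,88,.06),("lipR",11,-88,.06),("hingeL",40,90,.037)): print(n,proj(w,P+ex*a/1e3+ey*l/1e3+[0,0,z]).round(0))
cv2.imwrite("pics/h.png",w["img"])
```

```text
[0.58508873 0.06061965 0.15417956] [-163.97609322   -0.95961026  -76.77723901] 295.7780671184444 [[ 0.22894079  0.97330294 -0.01635549  0.60740489]
 [-0.97329608  0.22916381  0.01336752  0.0688493 ]
 [ 0.01675873  0.01285837  0.99977688  0.32905579]
 [ 0.          0.          0.          1.        ]]
tipL [[236. 336.]]
tipR [[389. 342.]]
lip [[313. 343.]]
lipL [[216. 339.]]
lipR [[410. 347.]]
hingeL [[223. 299.]]
```

Request:
{"fn": "arm_command", "kwargs": {"translation": [[0,0,0],[0,0,0],[0,0,0],[0,0,0],[0,0,0],[0,0,0],[0,0,0],[0,0,0],[0,0,0]], "twist": [-10,-10,-10,-10,-10,-10,-10,-10,-5]}}

```text
time_s: 20.98
tool_pos: [0.583, 0.0604, 0.1497]
tool_rot: [179.4, -15.6, 12.0]
force: [0.5, -1.0, 0.6]
grip_width: 0.0869
```

Request:
{"fn": "arm_command", "kwargs": {"translation": [[2.4,2.2,0],[2.4,2.2,0],[1.5,1.3,0],[0,0,0],[0,0,0]], "twist": [0,0,0,0,0]}}

```text
time_s: 21.6
tool_pos: [0.6539, 0.0175, 0.1645]
tool_rot: [179.3, -15.3, 12.6]
force: [-0.2, 0.0, 1.0]
grip_width: 0.0868
```

Run:
```python
from h import *
o,w,T=wrist(); print(o["tool_pos"],o["tool_rot"],w["extrinsics"][:3,3])
P=np.array([[.4775,.0394,0]]); y=np.radians(10.4); ex=np.array([np.cos(y),np.sin(y),0]); ey=np.array([-np.sin(y),np.cos(y),0])
for n,a,l,z in(("tipL",5,75,.037),("tipR",5,-75,.037),("lip",11,0,.06),("lipL",11,88,.06),("lipR",11,-88,.06),("hingeL",40,90,.037)): print(n,proj(w,P+ex*a/1e3+ey*l/1e3+[0,0,z]).round(0))
cv2.imwrite("pics/h.png",w["img"]);cv2.imwrite("pics/hs.png",optics.read_camera("scene")["img"]);cv2.imwrite("pics/ht.png",optics.read_camera("top")["img"])
```

```text
[0.65388888 0.01745375 0.16452101] [179.28381367 -15.33617187  12.56192778] [0.5955673 0.0800666 0.3192448]
tipL [[63. 33.]]
tipR [[ 96. 227.]]
lip [[ 76. 140.]]
lipL [[51.  2.]]
lipR [[ 95. 252.]]
hingeL [[115.  16.]]
```

Run:
```python
import cv2,numpy as np
a=cv2.resize(cv2.imread("pics/h.png")[0:260,10:180],None,fx=2.3,fy=2.3,interpolation=2)
s=cv2.resize(cv2.imread("pics/hs.png")[125:235,265:365],(400,440),interpolation=2)
n=np.zeros((a.shape[0],a.shape[1]+400,3),np.uint8); n[:,:a.shape[1]]=a; n[:440,a.shape[1]:]=s
cv2.imwrite("pics/h4.png",n); print(n.shape)
```

```text
(598, 791, 3)
```

View pics/h4.png

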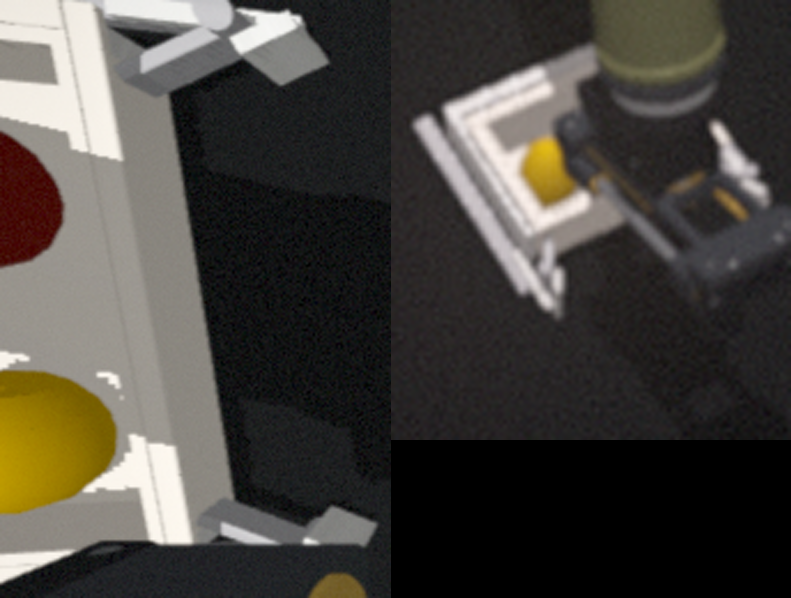

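The view from beyond the tub shows both catch leaves sprung inward. Their tips lie in front of the tub's far wall, at crop (130,75) and (210,515). Both eggs are standing and the robot is clear, so I'm handing in.

```bash
python3 -c "
from cell import env,telemetry
print(telemetry.get_obs()['force'],env.sign_off())"
```

```text
the job is handed in; nothing more can be done
[-0.11216047  0.4461463   0.07500607] None
```

The tub is in the dock with both spring catches snapped in behind it, and I handed the job in at about 21.7 s of the 69 s allowed. I hooked both open fingertips behind the far lip, turned the tub about 11° into line and dragged it along the worktop between the fences. I then pressed it onto the bumper in small steps until the force reached 15–17 N, and let go.

**Last checks:**
- **Catches:** a wrist-camera view from beyond the tub shows both leaves sprung in against its far wall. I judged this by eye and did not test it by pushing the tub back out.
- **Eggs:** both were standing in the tub. In the final picture the red one was partly cut off at the frame edge.
- **Robot:** it was clear of everything, with under 0.5 N on the wrist.
- **Spray can, bowl and scraper:** the arm kept clear of them, but I did not measure their positions again at the end.

**What was less clean:**
- **Force near the limit:** one wrist reading while pressing was about 17.5 N, close to the 18 N at which the tub cracks. It fell to 15.6 N on the next reading, and readings vary by about 1 N.
- **Gripper tilt:** the gripper gradually tilted to about 18° while pulling, which I could not correct. I saw no sign of the tub lifting.
- **Resting position:** the tub's measured position was about 3 mm nearer the mouth than I predicted from the picture of the bumper. I put that down mainly to the 2 mm camera calibration.

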